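Spent battery through the collection box's sprung flap

ROBOT

A 6-joint arm with a two-finger parallel gripper is mounted at the origin on the work surface. World frame = base frame: x ahead of the robot, y to its left, z up, the work surface at z = 0. Lengths are in m, angles in rad, forces in N, time in s.
With the tool pointing down it reaches from about 0.275 to 0.875 m from the base axis. Payload 12.5 kg.
Tool frame: the origin (TCP) lies midway between the tips of the shut fingers; the grasp point (between the pads) lies 19 mm behind it (manip.hold_point_z is the distance from the TCP to the grasp point, in m); z points along the fingers, x is the direction in which the jaws open and shut, and the axes are right-handed (so a half turn about z gives the same grasp; the last joint's range is limited). The gripper opens to 85 mm and grips with 20 to 120 N. Pads are 22 mm wide; open, the fingers measure 114 mm over their backs; the gripper's body (76 mm by 85 mm) begins 54 mm behind the grasp point. The pads swing forward as they close: fully open they stand 13 mm farther back than shut.
Start: joints at [1.12, 0.351, 1.652, -0, 1.139, -0.085], TCP at [0.197, 0.514, 0.231] pointing down, gripper open.
Joint ranges: [-2.75, 2.75], [-0.79, 2.1], [0.01, 2.65], [-1.57, 4.71], [0.07, 3.14], [-2.87, 2.87]. Speed limits (rad/s): [2.22, 2.22, 2.79, 3.14, 3.14, 3.14].

INTERFACE

Orientations are given as a unit quaternion [w, x, y, z].
In Python, from workcell import monitor, imaging, manip, nets gives the robot as it stands.
- The arm moves only by the tool send_rows, never from a script. Its argument "moves" is a list of rows, each a list of 3 entries, a list of its own where there are three numbers: the closure in counts, from 0 (fully open) to 255 (shut), then the shift along the world's x, y, z in cm, then the turn about the world's z in rad. In form: [[gripper, [tx, ty, tz], twist], ...]. A call has 1 to 8 rows; each row is the pose to reach, as a shift and turn from the pose measured when the call began; what a row does not reach only later rows make up. A row lasts 1/12 s, in which the tool goes at most 41.7 mm and 7.16 degrees, less where a joint would pass 70% of its speed; a pose out of reach is approached as far as the arm can. A call with a gripper value outside its range is refused whole. The fingers move at their own pace and stop on an object; "grip_force" is the grip in N (left out, the last holds). Time passes only in rows, so rows that repeat a pose let the fingers close. It gives the time, the measured TCP pose, the force and the opening at its end, in the units of the state.
- monitor.sense(): the state, without advancing time (a new reading comes with each control period).
- imaging.get_image(name): name is "scene" or "top" or "wrist"; returns a dict with "pixels" (420x560x3 uint8, red, green, blue), "camera_matrix" (3x3 intrinsics, pixels), "dist_coeffs" ([k1, k2, p1, p2, k3] as OpenCV has them; the pictures are not rectified), "T" (4x4, takes a point from camera to world coordinates). Camera axes: x right, y down, z forward; pixel columns grow to the right and rows downward; lengths in m; the calibration is good to about 2 mm. A picture is of the moment at which its call begins. There is no depth.
- manip.sign_off(): hands the job in, once; it reports no verdict.
Trained networks look in a picture, given as the dict that the camera call returned (one of the last four; its "shot" number tells which), for a name from the list of things; names that differ only in an ending like _2 or _b are one class to them, and where a whole thing is asked for, a point or a joint stands for the part that bears it (a point fixed in the world has none). Each returns a list of dicts, best first, with "confidence" (0 to 1); they miss things now and then, are a little off and sometimes report something else, mostly with a low value. They report only what shows in the picture. A call takes as long as a camera call.
- nets.find_in(picture, query): "box" ([left, top, right, bottom] in pixels, round what is visible of it).
- nets.silhouettes(picture, query): "mask" (420x560 bool, what is visible of it) and "box" ([left, top, right, bottom] in pixels, round what is visible of it).
The state is a dict: "time": time; "q": joint angles; "qd": joint speeds; "joint_efforts": joint torques, N m; "eef_pos": TCP position; "tcp_rot": TCP orientation; "force": force on the tool from outside, world axes, zero at the start; "torque": the same for the moment, N m; "finger_gap": finger opening in m.
Only numpy, scipy, OpenCV 4.12 (cv2) and the standard library are available. Lean on these libraries where they do the work, as an engineer would, in place of code of your own. Each camera call takes 0.05 s, during which the arm holds its last target. There are 200 camera calls.

TASK

Put the spent block battery lying on the ledge of the steel battery-collection box into the box without picking it up: with one fingertip push the sprung flap well down and keep it open, and only then with the other finger push the battery off the ledge so that it drops in; keep the flap down until it has dropped. Then take the hand away and let the flap spring shut by itself. Leave the round cell on the ledge and the meter and pliers on the bench where they are.

Things in the scene. Friction and masses are not known exactly. Their poses are not given: they have to be found in the camera images.
- bin: Grey sheet-steel battery-collection box, fixed, 180 (its x) x 300 (y) x 170 (z) mm; origin at the centre of its underside. Top, z = 170: y -150 to -12 a flat steel ledge with a rim 8 mm high, 3 thick on its three outer sides; y -12 to +120 the mouth, x -70 to +70, shut by the flap; y +120 to +150 a flat strip. Hollow below mouth and ledge; walls and ledge 4 mm thick, floor at z = 8
- ledge_edge (a point): Middle of the straight edge between ledge and mouth, on the ledge's top; axes as the box. A thing pushed along the box's +y passes over this edge into the mouth
- flap_hinge (a point): Middle of the flap's hinge line at the mouth's far side, 132 mm in the box's +y from ledge_edge, 2.5 mm below the top surface; the hinge line runs along the box's x; its low knuckles stand 1.5 mm above the top
- flap (a joint): Flap angle, rad: 0 shut, grows as its free edge (beside the ledge) swings down into the box, stop at 1.25. Aluminium plate 136 (x) x 130 (y) x 3 mm, shut 1 mm below the ledge's top. A spring shuts it within about 1 s when let go. It takes 0.14 N m to start it, 0.28 N m at 1 rad (3 to 6 N at 50 mm from the hinge); the battery's weight does not open it
- flap_free (a point): Middle of the flap's free edge, on its upper face, 130 mm from the hinge; moves with the flap
- block: Spent battery: black block with a grey band lying flat on the ledge near the mouth, 26 (its x) x 48 (y) x 17 (z) mm, 45 g, two metal snap terminals 3 mm long on its +y end; origin at its centre, 8.5 mm above the ledge. Its long side lies along the ledge's edge, up to 15 degrees off; its nearest corner is 3 to 20 mm from that edge
- round_cell: Good round grey cell standing upright at the back of the ledge, 26 mm diameter, 50 mm tall; origin at the centre of its underside. Not to be moved
- meter: Handheld meter lying on the bench left of the box, 168 x 93 x 47 mm; origin at the centre of its underside. Not to be moved
- pliers: Pliers lying flat on the bench right of the box, orange handles, 170 mm long (its x), 56 mm wide, 14 mm high; origin at the underside near the pivot. Not to be moved

How it is judged:
By the outcome, as a careful person would: the job done as asked, in the order asked, and still so for the second after the job is handed in, with the robot touching nothing.
It also fails if it takes over 40 s, if anything falls off the work surface, if the arm or the gripper's body presses on something with over 40 N, if the wrist force passes 120 N, or if a joint passes its speed limit or range.

## Working session

There is one attempt and no reset: what is moved stays moved. The work goes in short steps, Python scripts to look and compute and a tool call to move; the robot and the scene stay as the last step left them, time stands still between calls to the robot, and variables do not carry over. Pictures are saved under pics/ and viewed, about 8 in all and at most 12, crops included, and the job is handed in when it is done.

Besides the shell and the picture viewer there is one more tool, called after "Emit:" as a command line: name --argument value ..., lists and objects as JSON in quotes. send_rows: Moves the arm, as the interface text tells. Its arguments: {"type":"object","properties":{"moves":{"type":"array","items":{"type":"array"}},"grip_force":{"type":"number"}},"required":["moves"]}

```bash
mkdir -p pics; ls; cat > h.py <<'E'
import numpy as np, cv2
from workcell import monitor, imaging, manip, nets
def ray(p,uv):
    n=cv2.undistortPoints(np.array([[uv]],float),p["camera_matrix"],np.array(p["dist_coeffs"]))[0,0]
    T=np.array(p["T"]); return T[:3,3],T[:3,:3]@np.array([n[0],n[1],1])
def at_z(p,uv,z):
    o,d=ray(p,uv); return o+d*(z-o[2])/d[2]
def proj(p,X):
    T=np.linalg.inv(np.array(p["T"])); r,_=cv2.Rodrigues(T[:3,:3])
    return cv2.projectPoints(np.array(X,float).reshape(-1,3),r,T[:3,3],np.array(p["camera_matrix"],float),np.array(p["dist_coeffs"],float))[0][:,0]
def save(p,n): cv2.imwrite("pics/"+n,cv2.cvtColor(p["pixels"],cv2.COLOR_RGB2BGR))
E
python3 - <<'E'
from h import *
s=monitor.sense(); print(s["time"],s["eef_pos"],s["tcp_rot"],s["finger_gap"])
for n in ["top","scene"]:
    p=imaging.get_image(n); save(p,n+"0.png"); print(n,np.round(p["T"],3).tolist())
    for q in ["bin","block","round_cell","flap"]:
        for r in nets.silhouettes(p,q)[:2]:
            m=r["mask"].astype(np.uint8)
            print(q,round(r["confidence"],2),np.round(r["box"]), np.round(cv2.minAreaRect(cv2.findNonZero(m))[0]),cv2.boxPoints(cv2.minAreaRect(cv2.findNonZero(m))).round().tolist())
E
```

```text
pics
0.0 [0.19656308 0.51328872 0.23073386] [ 3.12797881e-04  8.23930316e-01  5.66690769e-01 -5.55507608e-04] 0.08557952932682893
top [[-0.02, -0.999, 0.048, 0.448], [-1.0, 0.02, -0.001, -0.015], [-0.0, -0.048, -0.999, 1.319], [0.0, 0.0, 0.0, 1.0]]
bin 0.65 [203. 142. 342. 224.] [272. 184.] [[203.0, 144.0], [341.0, 143.0], [341.0, 225.0], [203.0, 226.0]]
block 0.66 [276. 182. 297. 196.] [286. 187.] [[274.0, 192.0], [276.0, 179.0], [298.0, 182.0], [296.0, 195.0]]
round_cell 0.69 [322. 200. 334. 214.] [328. 204.] [[322.0, 198.0], [334.0, 198.0], [334.0, 210.0], [322.0, 210.0]]
flap 0.94 [217. 156. 276. 215.] [246. 184.] [[218.0, 155.0], [275.0, 155.0], [275.0, 213.0], [218.0, 213.0]]
scene [[-0.685, 0.61, -0.399, 0.858], [0.729, 0.568, -0.382, 0.317], [-0.007, -0.552, -0.834, 0.849], [0.0, 0.0, 0.0, 1.0]]
bin 0.73 [194. 156. 351. 321.] [272. 229.] [[177.0, 215.0], [251.0, 136.0], [366.0, 244.0], [292.0, 322.0]]
block 0.77 [250. 191. 276. 213.] [262. 201.] [[249.0, 197.0], [260.0, 187.0], [275.0, 206.0], [264.0, 215.0]]
round_cell 0.6 [238. 150. 253. 173.] [245. 162.] [[238.0, 153.0], [250.0, 151.0], [252.0, 172.0], [241.0, 174.0]]
flap 0.7 [247. 196. 336. 273.] [290. 234.] [[245.0, 236.0], [287.0, 188.0], [336.0, 232.0], [294.0, 279.0]]
```

```bash
python3 - <<'E'
import cv2
a=cv2.imread("pics/top0.png")[120:240,190:360]; cv2.imwrite("pics/c1.png",cv2.resize(a,None,fx=4.6,fy=4.6,interpolation=cv2.INTER_CUBIC))
a=cv2.imread("pics/scene0.png")[130:330,180:370]; cv2.imwrite("pics/c2.png",cv2.resize(a,None,fx=3,fy=3,interpolation=cv2.INTER_CUBIC))
E
```

```text
(no output)
```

View pics/c1.png

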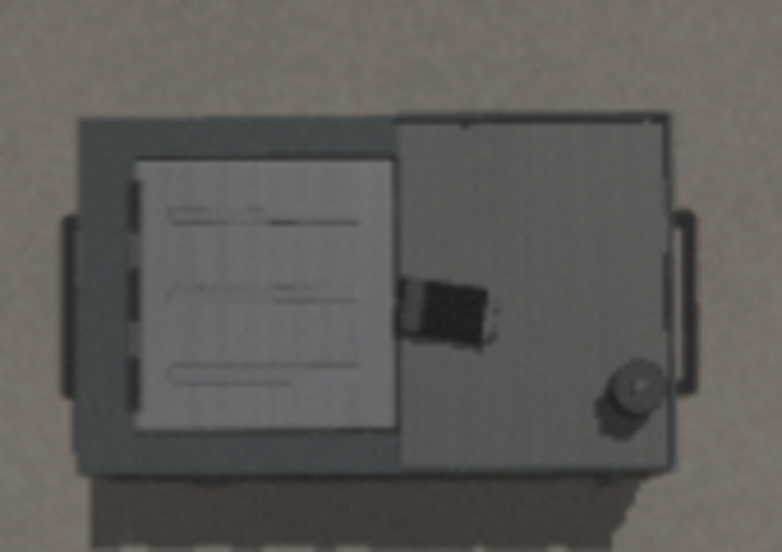

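View pics/c2.png

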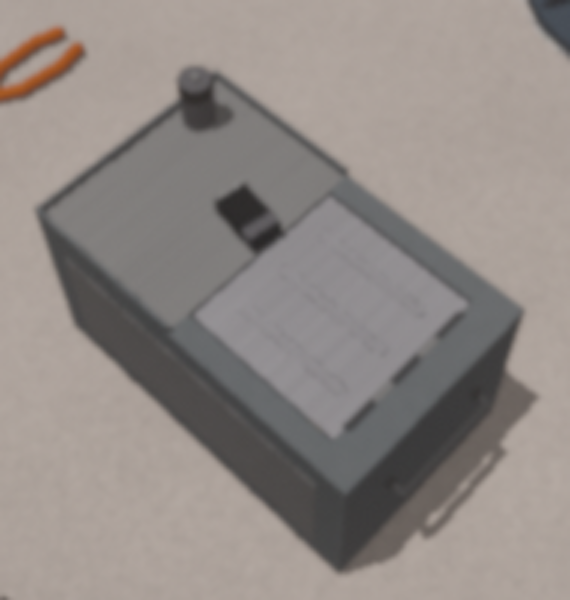

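The crops show the box with its mouth towards world +y. The block is just behind the ledge edge (top px ~276,187), long axis across the edge and terminals to the rear, unlike the listing. The round cell is at ~328,203. Both fingertips sit at equal height with a vertical tool, so I need tilt. I'll test whether an out-of-reach pose produces it.

```bash
python3 - <<'E'
from h import *
p=imaging.get_image("top")
c=lambda x,y:(190+x/4.6,120+y/4.6)
for n,uv,z in [("BL far +y,-x",c(78,470),.17),("TL",c(78,117),.17),("edge top",c(397,117),.17),("edge bot",c(397,470),.17),("TR",c(672,113),.178),("BR",c(675,470),.178),
 ("flap TL",c(137,159),.169),("flap TR",c(395,158),.169),("flap BR",c(396,429),.169),("flap BL",c(133,429),.169),
 ("blk TL",c(400,276),.187),("blk TR",c(488,289),.187),("blk BR",c(483,347),.187),("blk BL",c(398,334),.187),("cell",c(635,387),.22)]:
    print(n,at_z(p,uv,z).round(4))
E
```

```text
BL far +y,-x [0.48   0.1678 0.17  ]
TL [0.6581 0.1659 0.17  ]
edge top [0.6544 0.0048 0.17  ]
edge bot [0.4768 0.0082 0.17  ]
TR [ 0.6524 -0.133   0.178 ]
BR [ 0.4738 -0.1298  0.178 ]
flap TL [0.6362 0.1363 0.169 ]
flap TR [0.6338 0.0062 0.169 ]
flap BR [0.4973 0.0083 0.169 ]
flap BL [0.5   0.14  0.169]
blk TL [0.5721 0.0045 0.187 ]
blk TR [ 0.5647 -0.0388  0.187 ]
blk BR [ 0.5361 -0.0357  0.187 ]
blk BL [0.5434 0.006  0.187 ]
cell [ 0.5129 -0.1074  0.22  ]
```

Emit:
send_rows --moves '[[0, [1.3, 3.5, 2], 0], [0, [2.6, 7, 4], 0], [0, [3.9, 10.5, 6], 0], [0, [5.2, 14, 8], 0], [0, [6.5, 17.5, 10], 0], [0, [7.8, 21, 12], 0], [0, [9.1, 24.5, 12], 0], [0, [10.4, 28, 12], 0]]'

```text
time: 1.22
eef_pos: [0.2907, 0.7661, 0.3526]
tcp_rot: [-0.001, 0.824, 0.567, 0.001]
force: [0.4, 0.8, 0.8]
finger_gap: 0.0852
```

Emit:
send_rows --moves '[[0, [1.3, 3.5, 0], 0], [0, [2.6, 7, 0], 0], [0, [3.9, 10.5, 0], 0], [0, [5.2, 14, 0], 0], [0, [6.5, 17.5, 0], 0], [0, [7.8, 21, 0], 0], [0, [9.1, 24.5, 0], 0], [0, [10.4, 28, 0], 0]]'

```text
time: 1.88
eef_pos: [0.3118, 0.8251, 0.3053]
tcp_rot: [-0.01, 0.824, 0.567, 0.014]
force: [0.1, -0.4, -0.2]
finger_gap: 0.0858
```

```bash
python3 - <<'E'
from h import *
s=monitor.sense(); print(s["time"],s["eef_pos"],s["tcp_rot"],s["q"])
E
```

```text
1.8833 [0.31180613 0.82513643 0.30530961] [-0.00959214  0.82378231  0.56664862  0.01414343] [ 1.15632574e+00  1.17817350e+00  1.18751332e-02  1.53123451e-03
  1.91739364e+00 -4.81958601e-02]
```

Emit:
send_rows --moves '[[0, [35, 94, 60], 0], [0, [35, 94, 60], 0], [0, [35, 94, 60], 0], [0, [35, 94, 60], 0]]'

```text
time: 2.22
eef_pos: [0.3102, 0.8227, 0.3343]
tcp_rot: [-0.018, 0.823, 0.566, 0.027]
force: [-0.2, 0.0, -0.5]
finger_gap: 0.0858
```

```bash
cat >> h.py <<'E'
def st():
    from scipy.spatial.transform import Rotation as R
    s=monitor.sense(); w,x,y,z=s["tcp_rot"]; M=R.from_quat([x,y,z,w]).as_matrix()
    print(round(s["time"],2),np.round(s["eef_pos"],4),"q",np.round(s["q"],3),"x",M[:,0].round(3),"z",M[:,2].round(3),"F",np.round(s["force"],1)); return s,M
E
python3 -c "
from h import *
st()"
```

```text
2.22 [0.3102 0.8227 0.3343] q [ 1.156  1.145  0.012  0.003  1.92  -0.048] x [0.357 0.932 0.064] z [ 0.023  0.06  -0.998] F [-0.2  0.  -0.5]
```

Emit:
send_rows --moves '[[0, [35, 94, 0], 0]]'

```text
time: 2.3
eef_pos: [0.3139, 0.8328, 0.3259]
tcp_rot: [-0.026, 0.823, 0.566, 0.038]
force: [0.1, 0.8, 0.2]
finger_gap: 0.0855
```

Emit:
send_rows --moves '[[0, [3.5, 9.4, 0], 0]]'

```text
time: 2.38
eef_pos: [0.3179, 0.8438, 0.3138]
tcp_rot: [-0.033, 0.822, 0.566, 0.049]
force: [-0.7, -0.2, 0.3]
finger_gap: 0.0853
```

Emit:
send_rows --moves '[[0, [35, 94, 0], 0], [0, [35, 94, 0], 0]]'

```text
time: 2.55
eef_pos: [0.3234, 0.8593, 0.2903]
tcp_rot: [-0.042, 0.822, 0.565, 0.061]
force: [0.1, -1.1, -0.1]
finger_gap: 0.0851
```

```bash
python3 -c "
from h import *
st()"
```

```text
2.55 [0.3234 0.8593 0.2903] q [ 1.158  1.198  0.012  0.007  1.784 -0.045] x [0.354 0.924 0.147] z [ 0.053  0.137 -0.989] F [ 0.1 -1.1 -0.1]
```

Emit:
send_rows --moves '[[0, [35, 94, 15], 0]]'

```text
time: 2.63
eef_pos: [0.3262, 0.8672, 0.2835]
tcp_rot: [-0.048, 0.821, 0.565, 0.07]
force: [-1.2, 0.1, -1.1]
finger_gap: 0.0851
```

Emit:
send_rows --moves '[[0, [35, 94, 15], 0]]'

```text
time: 2.72
eef_pos: [0.329, 0.8748, 0.2801]
tcp_rot: [-0.055, 0.82, 0.564, 0.08]
force: [-0.0, -0.7, -0.1]
finger_gap: 0.0854
```

Emit:
send_rows --moves '[[0, [35, 94, 15], 0]]'

```text
time: 2.8
eef_pos: [0.3318, 0.8825, 0.2763]
tcp_rot: [-0.062, 0.819, 0.563, 0.091]
force: [-0.3, 0.2, -0.9]
finger_gap: 0.0853
```

Emit:
send_rows --moves '[[0, [35, 94, 15], 0]]'

```text
time: 2.88
eef_pos: [0.3346, 0.8903, 0.2725]
tcp_rot: [-0.07, 0.818, 0.562, 0.101]
force: [0.3, 0.6, 0.9]
finger_gap: 0.0856
```

Emit:
send_rows --moves '[[0, [35, 94, 15], 0]]'

```text
time: 2.97
eef_pos: [0.3373, 0.898, 0.2689]
tcp_rot: [-0.077, 0.816, 0.562, 0.112]
force: [-0.4, -0.4, 0.7]
finger_gap: 0.0857
```

Emit:
send_rows --moves '[[0, [35, 94, 15], 0]]'

```text
time: 3.05
eef_pos: [0.3401, 0.9056, 0.2654]
tcp_rot: [-0.084, 0.815, 0.561, 0.122]
force: [-0.7, 0.5, 0.7]
finger_gap: 0.0853
```

Emit:
send_rows --moves '[[0, [35, 94, 15], 0]]'

```text
time: 3.13
eef_pos: [0.3428, 0.9131, 0.2622]
tcp_rot: [-0.091, 0.813, 0.559, 0.132]
force: [-0.1, -0.1, -0.0]
finger_gap: 0.0853
```

Emit:
send_rows --moves '[[0, [35, 94, 15], 0]]'

```text
time: 3.22
eef_pos: [0.3455, 0.9205, 0.2592]
tcp_rot: [-0.099, 0.811, 0.558, 0.143]
force: [0.8, 0.9, -0.3]
finger_gap: 0.0853
```

Emit:
send_rows --moves '[[0, [35, 94, 15], 0]]'

```text
time: 3.3
eef_pos: [0.3482, 0.9279, 0.2564]
tcp_rot: [-0.106, 0.809, 0.557, 0.153]
force: [0.3, -0.1, 0.4]
finger_gap: 0.0853
```

Emit:
send_rows --moves '[[0, [35, 94, 15], 0]]'

```text
time: 3.38
eef_pos: [0.3508, 0.9351, 0.2537]
tcp_rot: [-0.113, 0.807, 0.556, 0.164]
force: [-0.2, -0.4, -0.5]
finger_gap: 0.0858
```

```bash
python3 -c "
from h import *
st()"
```

```text
3.38 [0.3508 0.9351 0.2537] q [ 1.161  1.26   0.012  0.018  1.47  -0.043] x [0.329 0.86  0.389] z [ 0.139  0.364 -0.921] F [-0.2 -0.4 -0.5]
```

Emit:
send_rows --moves '[[0, [35, 94, 20], 0]]'

```text
time: 3.47
eef_pos: [0.3532, 0.9417, 0.2526]
tcp_rot: [-0.12, 0.805, 0.554, 0.174]
force: [1.0, 0.6, 0.1]
finger_gap: 0.0856
```

Emit:
send_rows --moves '[[0, [35, 94, 20], 0]]'

```text
time: 3.55
eef_pos: [0.3555, 0.9482, 0.2525]
tcp_rot: [-0.127, 0.803, 0.553, 0.184]
force: [0.2, -0.4, 0.4]
finger_gap: 0.0855
```

Emit:
send_rows --moves '[[0, [35, 94, 20], 0]]'

```text
time: 3.63
eef_pos: [0.3579, 0.9546, 0.2522]
tcp_rot: [-0.134, 0.801, 0.551, 0.194]
force: [0.1, 1.2, 0.4]
finger_gap: 0.0853
```

Emit:
send_rows --moves '[[0, [35, 94, 20], 0]]'

```text
time: 3.72
eef_pos: [0.3602, 0.9609, 0.252]
tcp_rot: [-0.141, 0.798, 0.549, 0.204]
force: [-0.9, 1.0, -0.8]
finger_gap: 0.0852
```

Emit:
send_rows --moves '[[0, [35, 94, 20], 0]]'

```text
time: 3.8
eef_pos: [0.3625, 0.9672, 0.2519]
tcp_rot: [-0.148, 0.795, 0.547, 0.214]
force: [-0.0, 0.1, -0.8]
finger_gap: 0.0852
```

Emit:
send_rows --moves '[[0, [35, 94, 20], 0]]'

```text
time: 3.88
eef_pos: [0.3647, 0.9733, 0.252]
tcp_rot: [-0.155, 0.793, 0.546, 0.224]
force: [-0.5, 0.3, 0.3]
finger_gap: 0.0851
```

Emit:
send_rows --moves '[[0, [35, 94, 20], 0]]'

```text
time: 3.97
eef_pos: [0.3668, 0.9793, 0.2521]
tcp_rot: [-0.162, 0.79, 0.544, 0.234]
force: [0.5, 0.3, -0.5]
finger_gap: 0.0857
```

Emit:
send_rows --moves '[[0, [35, 94, 20], 0]]'

```text
time: 4.05
eef_pos: [0.369, 0.9851, 0.2523]
tcp_rot: [-0.168, 0.787, 0.542, 0.243]
force: [0.5, -0.6, 0.1]
finger_gap: 0.0849
```

Emit:
send_rows --moves '[[0, [35, 94, 20], 0]]'

```text
time: 4.13
eef_pos: [0.3711, 0.9908, 0.2527]
tcp_rot: [-0.175, 0.784, 0.54, 0.253]
force: [0.1, -0.1, 0.2]
finger_gap: 0.0854
```

Emit:
send_rows --moves '[[0, [35, 94, 20], 0]]'

```text
time: 4.22
eef_pos: [0.3731, 0.9964, 0.2531]
tcp_rot: [-0.181, 0.781, 0.538, 0.262]
force: [0.5, 1.7, -1.2]
finger_gap: 0.0855
```

```bash
python3 -c "
from h import *
st()"
```

```text
4.22 [0.3731 0.9964 0.2531] q [ 1.162  1.297  0.012  0.03   1.184 -0.046] x [0.285 0.744 0.604] z [ 0.214  0.565 -0.797] F [ 0.5  1.7 -1.2]
```

Emit:
send_rows --moves '[[0, [0.7, -3.9, 1.5], -0.12], [0, [1.4, -7.8, 3], -0.24], [0, [2.1, -11.7, 4.5], -0.36], [0, [2.8, -15.6, 6], -0.48], [0, [3.5, -19.5, 7], -0.6], [0, [4.2, -23.4, 8], -0.72], [0, [4.9, -27.3, 8], -0.84], [0, [5.6, -31, 8], -0.96]]'

```text
time: 4.88
eef_pos: [0.4199, 0.7361, 0.3313]
tcp_rot: [-0.059, 0.932, 0.167, 0.315]
force: [1.2, 0.2, 0.3]
finger_gap: 0.0854
```

```bash
python3 -c "
from h import *
st()"
```

```text
4.88 [0.4199 0.7361 0.3313] q [ 1.13   0.666  1.042 -0.526  0.999  0.966] x [0.746 0.274 0.607] z [ 0.568  0.214 -0.794] F [1.2 0.2 0.3]
```

Emit:
send_rows --moves '[[0, [0.7, -3.9, 0], -0.12], [0, [1.4, -7.8, 0], -0.24], [0, [2.1, -11.7, 0], -0.36], [0, [2.8, -15.6, 0], -0.48], [0, [3.5, -19.5, 0], -0.6], [0, [4.2, -23.4, 0], -0.72], [0, [4.9, -27.3, 0], -0.84], [0, [5.6, -31, 0], -0.96]]'

```text
time: 5.55
eef_pos: [0.4759, 0.4245, 0.3329]
tcp_rot: [0.094, 0.903, -0.286, 0.307]
force: [-0.5, -0.9, 0.4]
finger_gap: 0.0856
```

```bash
python3 -c "
from h import *
st()"
```

```text
5.55 [0.4759 0.4245 0.3329] q [ 0.908  0.439  1.404 -0.677  1.32   1.702] x [ 0.649 -0.458  0.608] z [ 0.501 -0.344 -0.794] F [-0.5 -0.9  0.4]
```

Emit:
send_rows --moves '[[0, [0.8, -4, 0], -0.12], [0, [1.6, -8, 0], -0.24], [0, [2.4, -12, 0], -0.36], [0, [3.2, -16, 0], -0.48], [0, [4, -20, 0], -0.6], [0, [4.8, -24, 0], -0.72], [0, [5.6, -28, 0], -0.84], [0, [6.4, -32, 0], -0.96]]'

```text
time: 6.22
eef_pos: [0.5403, 0.103, 0.3342]
tcp_rot: [-0.224, -0.667, 0.673, -0.229]
force: [0.3, -0.6, -0.2]
finger_gap: 0.0854
```

```bash
python3 -c "
from h import *
st()"
```

```text
6.22 [0.5403 0.103  0.3342] q [ 0.377  0.401  1.456 -0.601  1.558  2.05 ] x [-0.009 -0.795  0.607] z [ 0.003 -0.607 -0.795] F [ 0.3 -0.6 -0.2]
```

Emit:
send_rows --moves '[[0, [0.4, -4, 0], 0], [0, [0.8, -8, -2], 0], [0, [1.3, -12, -5], 0], [0, [1.3, -12.9, -7.4], 0], [0, [1.3, -12.9, -7.4], 0]]'

```text
time: 6.63
eef_pos: [0.5517, -0.0293, 0.2565]
tcp_rot: [-0.227, -0.666, 0.673, -0.227]
force: [-0.6, 0.6, -0.6]
finger_gap: 0.0852
```

```bash
python3 - <<'E'
from h import *
s,M=st(); P=np.array(s["eef_pos"])
t=[P+M@np.array(v) for v in [(.0427,0,-.013),(-.0427,0,-.013),(-.051,0,-.013),(.051,0,-.013)]]
print(np.round(t,4))
out=[]
for n in ["wrist","scene"]:
    p=imaging.get_image(n); im=cv2.cvtColor(p["pixels"],cv2.COLOR_RGB2BGR)
    im=cv2.resize(im,None,fx=2,fy=2,interpolation=cv2.INTER_CUBIC) 
    print(n, [ (r["confidence"],np.round(r["box"])) for r in nets.find_in(p,"block")[:2]])
    pts=proj(p,t+[[.566,.0065,.17],[.5505,-.0405,.187]]) 
    for k,(u,v) in enumerate(pts):
        cv2.circle(im,(int(2*u),int(2*v)),3,[(0,0,255),(0,255,0),(0,255,255),(255,0,255),(255,0,0),(255,255,0)][k],1)
    print(pts.round(1).tolist())
    if n=="wrist": im=cv2.resize(im,(800,600))
    else: im=cv2.resize(im[200:660,300:820],None,fx=1.3,fy=1.3)
    cv2.imwrite(f"pics/st_{n}.png",im)
E
```

```text
6.63 [ 0.5517 -0.0293  0.2565] q [ 0.152  0.415  1.635 -0.676  1.286  1.995] x [-0.009 -0.794  0.608] z [-0.004 -0.608 -0.794] F [-0.6  0.6 -0.6]
[[ 0.5513 -0.0553  0.2928]
 [ 0.5521  0.0125  0.2409]
 [ 0.5522  0.0191  0.2358]
 [ 0.5512 -0.0619  0.2978]]
wrist [(0.86, array([142., 209., 234., 259.]))]
[[394.9, 290.3], [185.8, 290.3], [165.5, 290.2], [415.2, 290.2], [144.5, 216.7], [234.5, 233.3]]
scene [(0.55, array([248., 190., 276., 217.]))]
[[246.2, 155.4], [272.1, 191.1], [274.5, 194.5], [243.6, 151.8], [266.0, 213.1], [255.0, 191.5]]
```

View pics/st_wrist.png

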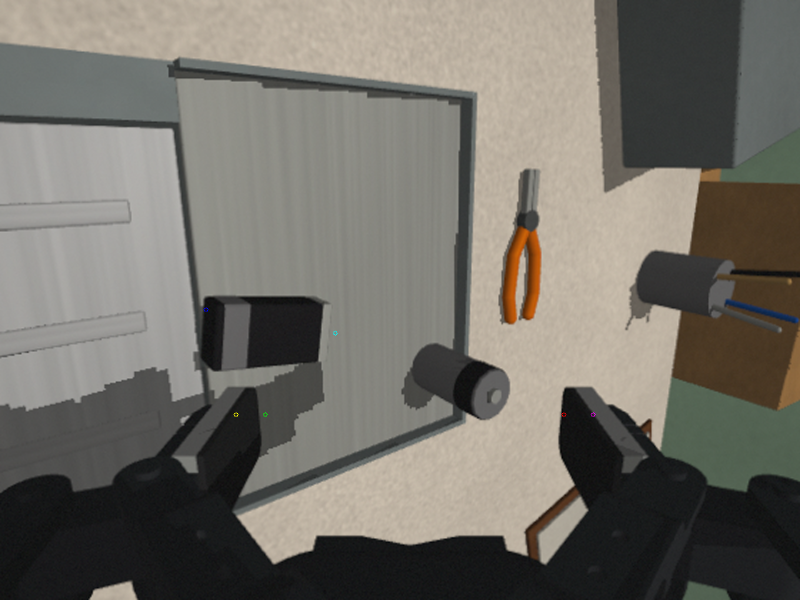

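View pics/st_scene.png

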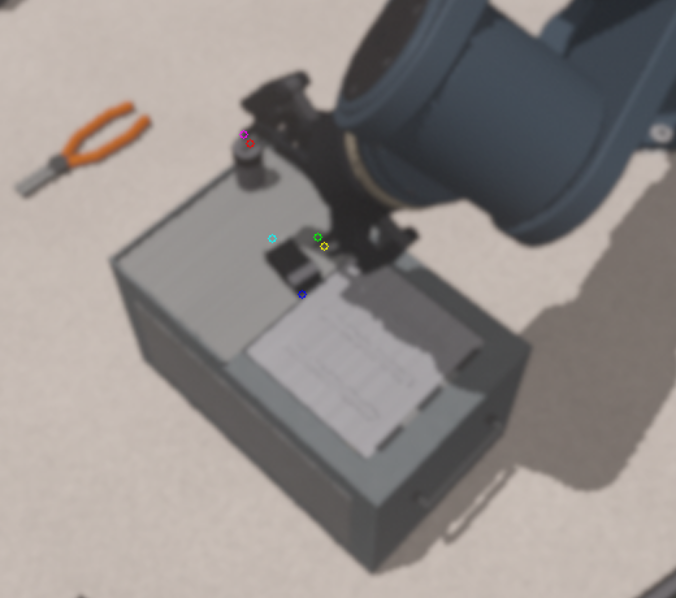

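The wrist view shows the block at (203–330, 296–370) in the 800 px picture, its front at the edge line (x≈200), and the cell clear to the right. The fingertips are at (258,388) and (563,388). I'll refine from these.

```bash
python3 - <<'E'
from h import *
from scipy.optimize import least_squares
s,M=st(); P=np.array(s["eef_pos"])
p=imaging.get_image("wrist"); T=np.array(p["T"]); print("cam in tool",M.T@(T[:3,3]-P))
k=.7
f=lambda u,v:(u*k,v*k)
for n,uv,z in [("edge far",f(180,120),.17),("edge near",f(210,400),.17),("front top L far",f(222,297),.187),("bottom front far",f(204,300),.17),("rear top far",f(319,299),.187),("rear top near",f(321,362),.187),("front top near",f(222,369),.187),("front bot near",f(207,367),.17),("term",f(330,330),.178),("ledge corner",f(473,95),.178),("cell top",f(488,392),.22),("hinge?",f(30,520),.17)]:
    print(n,at_z(p,uv,z).round(4))
for uv,sx in [(f(258,388),-1),(f(205,470),-1),(f(563,388),1),(f(622,470),1),(f(235,388),-1),(f(590,388),1)]:
    o,d=ray(p,uv); o=M.T@(o-P); d=M.T@d
    for x in (.0427,.050):
        t=(sx*x-o[0])/d[0]; print(uv,x,(o+t*d).round(4))
E
```

```text
6.83 [ 0.5542 -0.025   0.2621] q [ 0.159  0.41   1.626 -0.675  1.291  1.994] x [-0.011 -0.795  0.607] z [ 0.006 -0.607 -0.795] F [-0.1  0.4 -0.1]
cam in tool [-0.00159325 -0.06959436 -0.14354675]
edge far [0.6397 0.0107 0.17  ]
edge near [0.5285 0.0124 0.17  ]
front top L far [0.5759 0.0077 0.187 ]
bottom front far [0.5716 0.0099 0.17  ]
rear top far [ 0.5684 -0.0324  0.187 ]
rear top near [ 0.5399 -0.0315  0.187 ]
front top near [0.5477 0.0108 0.187 ]
front bot near [0.5433 0.012  0.17  ]
term [ 0.5503 -0.0416  0.178 ]
ledge corner [ 0.6566 -0.1291  0.178 ]
cell top [ 0.5168 -0.1026  0.22  ]
hinge? [0.5014 0.0795 0.17  ]
(180.6, 271.59999999999997) 0.0427 [-0.0427 -0.0103 -0.0172]
(180.6, 271.59999999999997) 0.05 [-0.05    0.0002  0.0052]
(143.5, 329.0) 0.0427 [-0.0427 -0.0099 -0.0547]
(143.5, 329.0) 0.05 [-0.05    0.0007 -0.039 ]
(394.09999999999997, 271.59999999999997) 0.0427 [ 0.0427 -0.0069 -0.01  ]
(394.09999999999997, 271.59999999999997) 0.05 [0.05   0.0034 0.012 ]
(435.4, 329.0) 0.0427 [ 0.0427 -0.0079 -0.0519]
(435.4, 329.0) 0.05 [ 0.05    0.0022 -0.0368]
(164.5, 271.59999999999997) 0.0427 [-0.0427 -0.0182 -0.0339]
(164.5, 271.59999999999997) 0.05 [-0.05   -0.009  -0.0145]
(413.0, 271.59999999999997) 0.0427 [ 0.0427 -0.0163 -0.03  ]
(413.0, 271.59999999999997) 0.05 [ 0.05   -0.0075 -0.0113]
```

Emit:
send_rows --moves '[[0, [0, 0.2, -3], 0], [0, [0, 0.2, -6], 0], [0, [0, 0.2, -7.5], 0], [0, [0, 0.2, -8.7], 0], [0, [0, 0.2, -9.9], 0], [0, [0, 0.2, -11], 0], [0, [0, 0.2, -12], 0], [0, [0, 0.2, -12.2], 0]]'

```text
time: 7.55
eef_pos: [0.5542, -0.0231, 0.1393]
tcp_rot: [-0.224, -0.667, 0.672, -0.23]
force: [-0.4, -1.7, 6.2]
finger_gap: 0.0857
```

```bash
cat >> h.py <<'E'
def look(tag):
    s,M=st(); P=np.array(s["eef_pos"])
    t=[P+M@np.array(v) for v in [(.0427,0,-.013),(-.05,0,-.013)]]; print("A",t[0].round(4),"B",t[1].round(4), "theta~",np.arctan2(.169-t[1][2],.1385-t[1][1]).round(3))
    a=imaging.get_image("wrist"); b=imaging.get_image("scene"); st()
    A=cv2.resize(a["pixels"][150:420,90:470],None,fx=1.3,fy=1.3,interpolation=cv2.INTER_CUBIC)
    B=cv2.resize(b["pixels"][130:330,190:360],None,fx=1.7,fy=1.755,interpolation=cv2.INTER_CUBIC)
    h=351; cv2.imwrite(f"pics/{tag}.png",cv2.cvtColor(np.hstack([cv2.resize(A,(494,h)),cv2.resize(B,(298,h))]),cv2.COLOR_RGB2BGR))
    return a,b
E
python3 -c "
from h import *
look('d1')"
```

```text
7.55 [ 0.5542 -0.0231  0.1393] q [ 0.163  0.573  1.714 -0.739  1.102  2.171] x [-0.01  -0.794  0.608] z [ 0.006 -0.608 -0.794] F [-0.4 -1.7  6.2]
A [ 0.5537 -0.0491  0.1756] B [0.5546 0.0246 0.1192] theta~ 0.412
7.65 [ 0.5542 -0.0231  0.1401] q [ 0.163  0.572  1.714 -0.738  1.103  2.17 ] x [-0.01  -0.794  0.607] z [ 0.006 -0.607 -0.794] F [-0.3 -2.2  2.2]
```

View pics/d1.png

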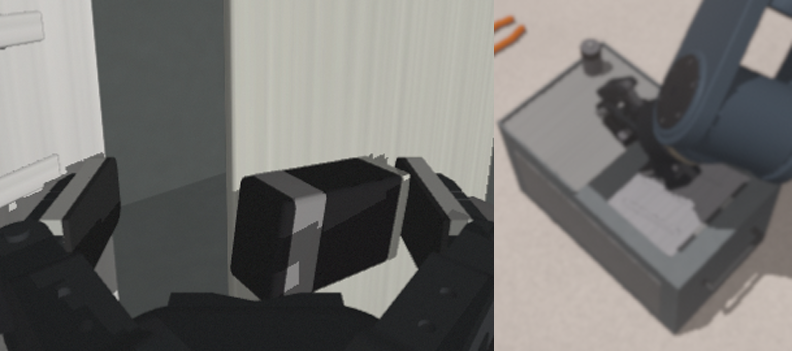

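The flap is held down by finger B at about 0.41 rad and finger A stands just behind the block, which hasn't moved. I'll go slightly deeper, then push.

Emit:
send_rows --moves '[[0, [0, 0, -0.3], 0], [0, [0, 0, -0.3], 0], [0, [0, 0.4, -0.3], 0], [0, [0, 0.8, -0.3], 0], [0, [0, 1.2, -0.3], 0], [0, [0, 1.6, -0.3], 0], [0, [0, 1.8, -0.3], 0], [0, [0, 1.8, -0.3], 0]]'

```text
time: 8.32
eef_pos: [0.5549, -0.0055, 0.1384]
tcp_rot: [-0.223, -0.667, 0.673, -0.231]
force: [-0.9, -3.0, 8.1]
finger_gap: 0.0854
```

```bash
python3 -c "
from h import *
look('d2')"
```

```text
8.32 [ 0.5549 -0.0055  0.1384] q [ 0.193  0.582  1.701 -0.728  1.12   2.189] x [-0.011 -0.794  0.608] z [ 0.007 -0.608 -0.794] F [-0.9 -3.   8.1]
A [ 0.5543 -0.0315  0.1747] B [0.5553 0.0421 0.1183] theta~ 0.484
8.42 [ 0.5549 -0.0055  0.1384] q [ 0.193  0.582  1.701 -0.727  1.12   2.189] x [-0.012 -0.794  0.608] z [ 0.007 -0.608 -0.794] F [-0.3 -1.9  8.1]
```

View pics/d2.png

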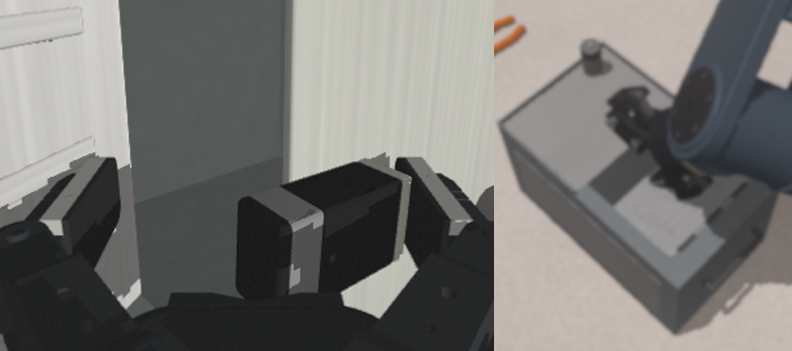

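The block now overhangs the edge by about a third and the flap is still down. I'll push on past the tipping point.

Emit:
send_rows --moves '[[0, [0, 0.3, -0.1], 0], [0, [0, 0.6, -0.2], 0], [0, [0, 0.9, -0.2], 0], [0, [0, 1.2, -0.2], 0], [0, [0, 1.5, -0.2], 0], [0, [0, 1.7, -0.2], 0], [0, [0, 1.7, -0.2], 0]]'

```text
time: 9.0
eef_pos: [0.5556, 0.0105, 0.1384]
tcp_rot: [-0.224, -0.666, 0.673, -0.232]
force: [-0.7, -7.0, 12.4]
finger_gap: 0.0854
```

```bash
python3 -c "
from h import *
look('d3')"
```

```text
9.0 [0.5556 0.0105 0.1384] q [ 0.221  0.59   1.688 -0.718  1.138  2.205] x [-0.013 -0.792  0.61 ] z [ 0.009 -0.61  -0.792] F [-0.7 -7.  12.4]
A [ 0.5549 -0.0154  0.1747] B [0.5562 0.0581 0.1182] theta~ 0.564
9.1 [0.5556 0.0106 0.1384] q [ 0.221  0.59   1.688 -0.718  1.138  2.205] x [-0.013 -0.792  0.61 ] z [ 0.009 -0.61  -0.792] F [-1.9 -6.9 12.8]
```

View pics/d3.png

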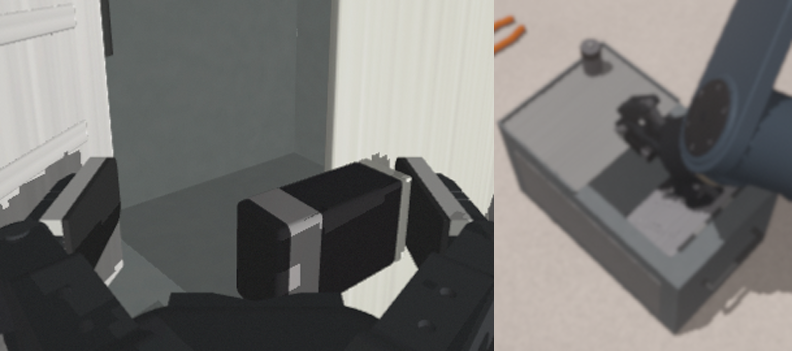

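Emit:
send_rows --moves '[[0, [0, 0.3, 0], 0], [0, [0, 0.6, 0], 0], [0, [0, 0.9, 0], 0], [0, [0, 1.2, 0], 0], [0, [0, 1.5, 0], 0], [0, [0, 1.5, 0], 0], [0, [0, 1.5, 0], 0]]'

```text
time: 9.68
eef_pos: [0.5559, 0.0245, 0.1397]
tcp_rot: [-0.224, -0.665, 0.673, -0.233]
force: [-1.3, -7.8, 9.3]
finger_gap: 0.0853
```

```bash
python3 -c "
from h import *
look('d4')"
```

```text
9.68 [0.5559 0.0245 0.1397] q [ 0.245  0.596  1.674 -0.708  1.157  2.217] x [-0.015 -0.791  0.611] z [ 0.009 -0.612 -0.791] F [-1.3 -7.8  9.3]
A [ 0.5552 -0.0013  0.1761] B [0.5566 0.072  0.1194] theta~ 0.641
9.78 [0.556  0.0245 0.1397] q [ 0.245  0.595  1.674 -0.708  1.157  2.217] x [-0.015 -0.791  0.611] z [ 0.009 -0.611 -0.791] F [-0.  -8.7  8.7]
```

View pics/d4.png

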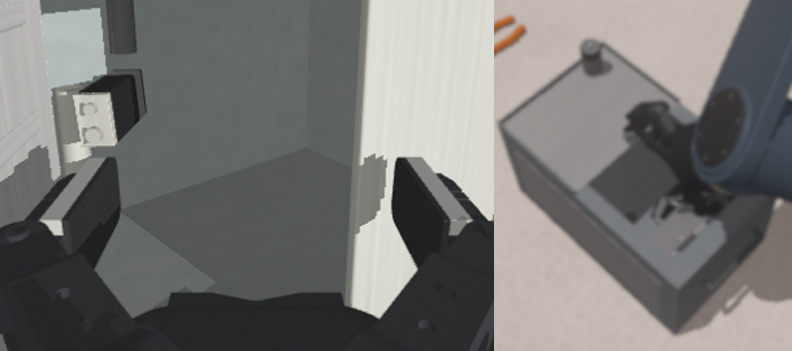

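The block has dropped and stands end-on by other cells at (95,115) in the wrist crop. I'll check closely that it's below the flap's free edge before letting the flap go.

```bash
python3 - <<'E'
from h import *
s,M=st()
p=imaging.get_image("wrist")
X=[[x,y,z] for z in (.008,.056) for x,y in [(.50,.0065),(.63,.0065)]]
th=.64
print("flap free edge px",proj(p,[[x,.1385-.13*np.cos(th),.169-.13*np.sin(th)] for x in (.50,.634)]).round())
for r in nets.silhouettes(p,"block")[:3]:
    b=r["box"]; print(r["confidence"],np.round(b)); c=((b[0]+b[2])/2,(b[1]+b[3])/2)
    for z in (.03,.056,.09): print(z,at_z(p,c,z).round(3), "size",np.linalg.norm(at_z(p,(b[0],c[1]),z)-at_z(p,(b[2],c[1]),z)).round(3),np.linalg.norm(at_z(p,(c[0],b[1]),z)-at_z(p,(c[0],b[3]),z)).round(3))
im=cv2.cvtColor(p["pixels"],cv2.COLOR_RGB2BGR)[100:340,60:340]; cv2.imwrite("pics/d5.png",cv2.resize(im,(700,600),interpolation=cv2.INTER_CUBIC))
E
```

```text
9.78 [0.556  0.0245 0.1397] q [ 0.245  0.595  1.674 -0.708  1.157  2.217] x [-0.015 -0.791  0.611] z [ 0.009 -0.611 -0.791] F [-0.  -8.7  8.7]
flap free edge px [[226. 342.]
 [209.  96.]]
0.67 [131. 223. 166. 266.]
0.03 [0.547 0.054 0.03 ] size 0.022 0.029
0.056 [0.556 0.061 0.056] size 0.019 0.025
0.09 [0.567 0.07  0.09 ] size 0.016 0.021
```

View pics/d5.png

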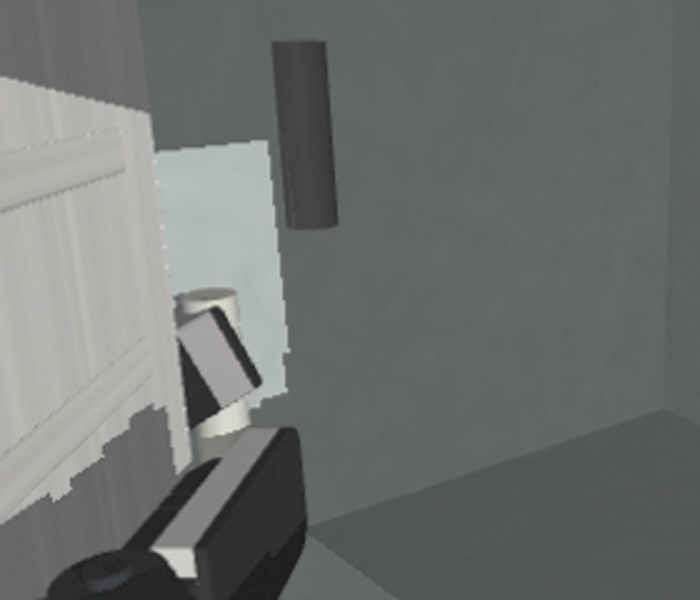

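Picture: the block lies on the box floor beside a white cell, partly hidden by the flap edge, so it's below the flap. Next I withdraw straight up.

Emit:
send_rows --moves '[[0, [0, 0, 0], 0], [0, [0, 0, 0], 0], [0, [0, 0, 2], 0], [0, [0, 0, 5], 0], [0, [0, 0, 9], 0], [0, [0, 0, 13], 0], [0, [0, 0, 16], 0], [0, [0, 0, 18], 0]]'

```text
time: 10.55
eef_pos: [0.5564, 0.0246, 0.3235]
tcp_rot: [-0.222, -0.665, 0.674, -0.234]
force: [0.8, 0.5, -0.4]
finger_gap: 0.0856
```

Emit:
send_rows --moves '[[0, [0, 3, 2], 0], [0, [0, 6, 3], 0], [0, [0, 10, 3], 0], [0, [0, 14, 3], 0], [0, [0, 18, 3], 0], [0, [0, 22, 3], 0], [0, [0, 25, 3], 0], [0, [0, 25, 3], 0]]'

```text
time: 11.22
eef_pos: [0.5556, 0.2795, 0.3524]
tcp_rot: [-0.221, -0.667, 0.672, -0.234]
force: [-0.9, -0.4, -0.7]
finger_gap: 0.0851
```

Emit:
send_rows --moves '[[0, [0, 0, 0], 0], [0, [0, 0, 0], 0], [0, [0, 0, 0], 0], [0, [0, 0, 0], 0], [0, [0, 0, 0], 0], [0, [0, 0, 0], 0], [0, [0, 0, 0], 0], [0, [0, 0, 0], 0]]'

```text
time: 11.88
eef_pos: [0.5557, 0.2792, 0.3525]
tcp_rot: [-0.221, -0.666, 0.672, -0.234]
force: [0.8, 0.2, 0.2]
finger_gap: 0.0857
```

```bash
python3 - <<'E'
from h import *
st()
a=imaging.get_image("top"); b=imaging.get_image("scene")
for q in ["block","round_cell","flap"]: print(q,[(round(r["confidence"],2),np.round(r["box"])) for r in nets.find_in(a,q)[:2]])
A=cv2.resize(a["pixels"][110:240,150:360],(640,396)); B=cv2.resize(b["pixels"][120:330,170:370],(400,420))[:396,:]
im=np.hstack([A,B]); cv2.imwrite("pics/e.png",cv2.cvtColor(cv2.resize(im,(790,300),interpolation=cv2.INTER_AREA),cv2.COLOR_RGB2BGR))
E
```

```text
11.88 [0.5557 0.2792 0.3525] q [ 0.608  0.602  1.1   -0.549  1.802  2.159] x [-0.014 -0.793  0.609] z [ 0.014 -0.609 -0.793] F [0.8 0.2 0.2]
block []
round_cell [(0.69, array([319., 196., 336., 213.]))]
flap [(0.84, array([217., 156., 277., 216.]))]
```

View pics/e.png

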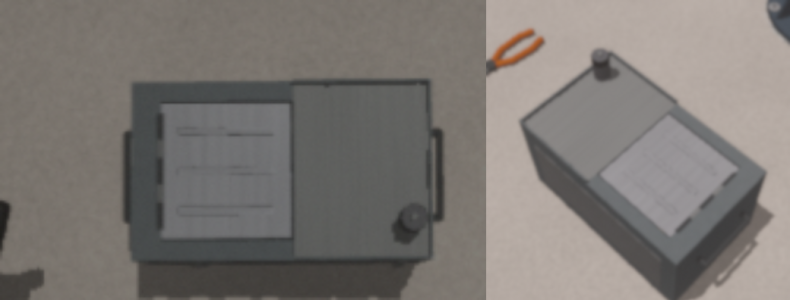

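Both views show the flap shut, no block on the ledge, the cell in place and the hand clear. I'm handing in.

```bash
python3 -c "
from h import *
print(manip.sign_off())"
```

```text
the job is handed in; nothing more can be done
None
```

The block battery is in the box and the flap has sprung shut; I handed the job in at about 12 s of the 40 s.

**How it was done**
- **Tilt:** with the tool pointing straight down, both fingertips sit at the same height. I tilted the tool about 37° by asking for out-of-reach poses at full arm stretch.
- **Flap:** one fingertip pushed the flap down to about 0.41 rad before the battery moved. That is only about a third of its 1.25 rad travel, but it was the most I could get with the other finger behind the battery. It grew to about 0.64 rad by the time the battery dropped. These angles come from the fingertip's position, not from a direct flap reading.
- **Battery:** the other finger pushed it off the ledge while the flap was held down. I withdrew the hand only after a wrist picture showed it lying below the flap's free edge, beside another cell.

**Last checks**
- The flap is shut at its original place in the top view, and the network finds no battery on the ledge.
- The round cell is where it was, within the network's scatter of about 3 px.
- The pliers look untouched. I never brought the arm near the meter but did not measure its position afterwards.
- Forces at the checks I made stayed under about 15 N, and the hand is clear of everything.

**One disagreement:** the battery lay with its long side across the ledge's edge, not along it as listed. I went by the pictures.

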